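# Dock the relay module in the test bay

## Robot

A 7-joint arm with a two-finger parallel gripper is mounted at the origin on the work surface. World frame = base frame: x ahead of the robot, y to its left, z up, the work surface at z = 0. Lengths are in mm, angles in rad, forces in N, time in s.
With the tool pointing down it reaches from about 425 to 925 mm from the base axis. Payload 6.8 kg.
Tool frame: the origin (TCP) lies midway between the tips of the shut fingers; the grasp point (between the pads) lies 19 mm behind it; z points along the fingers, y is the direction in which the jaws open and shut (so a half turn about z gives the same grasp; the last joint's range is limited). The gripper opens to 88 mm and grips with 3 to 60 N. Pads are 20 mm wide; open, the fingers measure 115 mm over their backs; the gripper's body (75 mm by 178 mm) begins 61 mm behind the grasp point.
Start: joints at [-1.297, 0.477, 0.022, 1.555, -0.011, 1.109, -0.083], TCP at [251.497, 626.416, 222.664] pointing down, gripper open.
Joint ranges: [-2.96, 2.96], [-0.34, 2.1], [-1.41, 1.46], [0.24, 2.44], [-1.37, 4.51], [0.17, 1.92], [-2.96, 2.96]. Speed limits (rad/s): [2.39, 2.39, 3.14, 3.14, 3.14, 3.14, 3.14].

## Interface

Orientations are given as a unit quaternion [x, y, z, w].
In Python, from rig import r, cams gives the robot as it stands.
- The arm moves only by the tool jog_arm, never from a script. Its argument "increments" is a list of rows, each a list of 3 entries, a list of its own where there are three numbers: the shift along the world's x, y, z in cm, then the turn, a rotation vector about the world's x, y, z in rad, then the opening, from 0 (shut) to 1 (fully open). In form: [[[x, y, z], [ax, ay, az], fingers], ...]. A call has 1 to 20 rows; each row is the pose to reach, as a shift and turn from the pose commanded when the call began; what a row does not reach only later rows make up. A row lasts 1/10 s, in which the tool goes at most 50 mm and 8.59 degrees, less where a joint would pass 70% of its speed; a pose out of reach is approached as far as the arm can. A call with a gripper value outside its range is refused whole. The fingers move at their own pace and stop on an object; "force" is the grip in N (left out, the last holds). Time passes only in rows, so rows that repeat a pose let the fingers close. It gives the time, the measured TCP pose, the force and the opening at its end, in the units of the state.
- r.read_state(): the state, without advancing time (a new reading comes with each control period).
- cams.camera(name): name is "scene" or "top"; returns a dict with "pixels" (400x640x3 uint8, red, green, blue), "fx", "fy", "cx", "cy" (pixels), "rvec" (rotation vector, rad) and "tvec" (3), from world to camera coordinates, as OpenCV has them. Camera axes: x right, y down, z forward; pixel columns grow to the right and rows downward; lengths in mm; the calibration is good to about 2 mm. A picture is of the moment at which its call begins. There is no depth.
- r.sign_off(): hands the job in, once; it reports no verdict.
The state is a dict: "time": time; "qpos": joint angles; "qvel": joint speeds; "tau": joint torques, N m; "tcp_pos": TCP position; "tcp_rot": TCP orientation; "wrist_force": force on the tool from outside, world axes, zero at the start; "ft_torque": the same for the moment, N m; "opening": finger opening in mm.
Only numpy, scipy, OpenCV 4.12 (cv2) and the standard library are available. Lean on these libraries where they do the work, as an engineer would, in place of code of your own. Each camera call takes 0.05 s, during which the arm holds its last target. There are 200 camera calls.

## Task

Push the loose relay module, standing in front of the guide lane, down the lane between the two rails until it is fully home against the end stop and has itself pushed in the limit switch plunger. Neither the module nor the robot may touch the rails, and the module must stay flat on the plate the whole way: push it only, do not pick it up or tip it. Leave the other parts where they are, and let go of the module at the end.

Things in the scene. Friction and masses are not known exactly. Their poses are not given: they have to be found in the camera images.
- bay: Docking bay, fixed: flat dark grey plate 8 mm thick (top 8 mm above this origin), from x = -170 to 260 mm and y = -125 to 125 mm. Origin: table level, lane centre line, mouth of the lane; x points down the lane (the way to push), y left of it, z up. Before x = 0 is the open apron. It lies elsewhere in every start, x within 23 degrees of world +y.
- rails: The two aluminium guide rails, fixed on the bay plate, same origin and axes as the bay. Each runs from x = 0 to 180 mm, is 12 mm thick and 20 mm high (top 28 mm above the table); inner faces at y = -58 and +58 mm, so the lane is 116 mm wide and leaves the module 12 mm on either side.
- stop: End stop across the lane, fixed, same origin and axes as the bay: aluminium bar with its face at x = 185 mm, top 26 mm above the table, from y = -58 to +58 mm, with a black limit switch 44 mm wide on its middle, face also at x = 185 mm, top 60 mm above the table.
- plunger_tip (a point): Centre of the free end of the steel limit switch plunger, 16 mm diameter, on the lane's centre line 40 mm above the table; untouched it stands 10 mm out of the stop face towards the mouth.
- plunger (a joint): How far the plunger is pushed in, m: 0 fully out, 0.010 flush with the stop face. It moves with about 1.5 N of friction, has no spring, and stays where it is pushed.
- module: Relay module: closed grey box 100 mm long (x), 92 wide (y), 55 high, blue top plate with sockets and four clear relays; too large to grip. 0.3 to 0.65 kg, pushing it takes 2 to 5 N. Origin: centre of underside; x to its front, which goes first. Starts on the apron, front 30 to 50 mm before the mouth, up to 15 mm off centre, turned up to 0.14 rad. Fully home its origin is at bay x = 135 mm.
- contactor: Bystander, loose on the bay plate left of the lane: contactor 50 x 40 x 52 mm, origin at the centre of its underside.
- relay: Bystander, loose on the bay plate left of the apron: clear plug-in relay on its socket, 30 x 28 x 40 mm, origin at the centre of its underside.
- terminals: Bystander, loose on the bay plate right of the lane mouth: terminal row 70 x 30 x 30 mm, origin at the centre of its underside.
- button_box: Bystander on the table, left: box with two push buttons, 75 x 70 x 55 mm, origin under its centre.
- mouse: Bystander on the table, right: white computer mouse, 105 x 58 x 30 mm, origin under its centre.
- screwdriver: Bystander on the table, left: screwdriver about 190 mm long lying along its x axis.
- air_cylinder: Bystander on the table, right: small pneumatic cylinder, about 150 x 36 x 36 mm, lying along its x axis.
Not all that is in view belongs to the job. What is shaped like the module but yellow is not meant.

How it is judged:
By the outcome, as a careful person would: the job done as asked, in the order asked, and still so for the second after the job is handed in, with the robot touching nothing.
It also fails if it takes over 51 s, if anything falls off the work surface, if the arm or the gripper's body presses on something with over 40 N, if the wrist force passes 120 N, or if a joint passes its speed limit or range.

## Working session

There is one attempt and no reset: what is moved stays moved. The work goes in short steps, Python scripts to look and compute and a tool call to move; the robot and the scene stay as the last step left them, time stands still between calls to the robot, and variables do not carry over. Pictures are saved under pics/ and viewed, on a budget of 10 in all, crops included, one or two more only if the job needs it, and the job is handed in when it is done.

Besides the shell and the picture viewer there is one more tool, called after "Request:" by a JSON object that holds its "name" and its "arguments". jog_arm: Moves the arm, as the interface text tells. Its arguments: {"type":"object","properties":{"increments":{"type":"array"},"force":{"type":"number"}},"required":["increments"]}

```bash
ls; mkdir -p pics
cat > h.py <<'E'
import numpy as np, cv2
from rig import r, cams
def snap(name, fn=None):
    c=cams.camera(name)
    if fn: cv2.imwrite('pics/'+fn, c['pixels'][:,:,::-1])
    return c
def ray(c,uv,z):
    R,_=cv2.Rodrigues(np.array(c['rvec'],float)); t=np.array(c['tvec'],float).ravel()
    uv=np.atleast_2d(uv).astype(float)
    d=np.c_[(uv[:,0]-c['cx'])/c['fx'],(uv[:,1]-c['cy'])/c['fy'],np.ones(len(uv))]@R
    o=-R.T@t
    return o+d*((z-o[2])/d[:,2])[:,None]
def proj(c,P):
    R,_=cv2.Rodrigues(np.array(c['rvec'],float)); t=np.array(c['tvec'],float).ravel()
    p=np.atleast_2d(P)@R.T+t
    return np.c_[p[:,0]/p[:,2]*c['fx']+c['cx'],p[:,1]/p[:,2]*c['fy']+c['cy']]
E
python3 - <<'E'
from h import *
import pickle
for n in('top','scene'):
    c=snap(n,n+'0.png'); pickle.dump(c,open(n+'0.pkl','wb'))
    R,_=cv2.Rodrigues(np.array(c['rvec'],float)); print(n,c['fx'],(-R.T@np.ravel(c['tvec'])).round(), R.round(2).tolist())
print(r.read_state())
E
```

```text
pics
top 482.69325783709616 [ 359.  -11. 1358.] [[-0.01, -1.0, -0.0], [-0.98, 0.01, -0.18], [0.18, -0.0, -0.98]]
scene 483.65054530986305 [1531.  364. 1040.] [[-0.33, 0.95, -0.01], [0.66, 0.22, -0.72], [-0.68, -0.24, -0.69]]
{'time': 0.1, 'qpos': array([-1.29709851,  0.47768112,  0.02236179,  1.55627979, -0.01150496,
        1.10933677, -0.08310389]), 'qvel': array([-0.00145972, -0.00340679, -0.00222952, -0.00260332, -0.00013813,
       -0.00102823, -0.00140484]), 'tau': array([ 4.96407345e-03, -5.84084451e+01,  1.54011995e+00, -2.73312593e+01,
       -5.42164303e-02,  1.29745060e-02,  6.89417675e-05]), 'tcp_pos': array([251.32263804, 625.90823138, 221.83442362]), 'tcp_rot': array([ 1.89742630e-01,  9.81833546e-01, -7.82958032e-04, -9.17392259e-05]), 'wrist_force': array([0.21064361, 0.75275448, 0.04453613]), 'ft_torque': array([-0.02359252, -0.00695299, -0.0125714 ]), 'opening': 87.76913276367458}
```

View pics/top0.png

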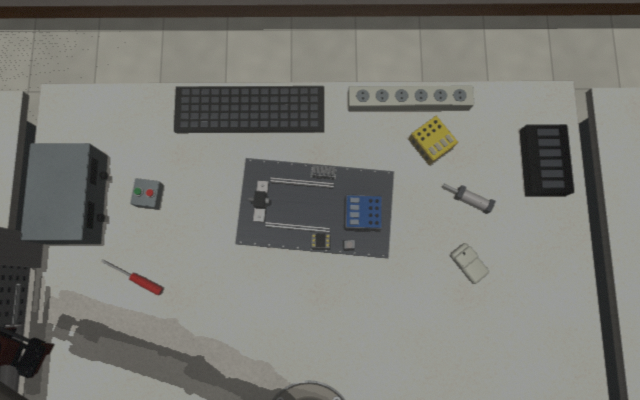

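View pics/scene0.png

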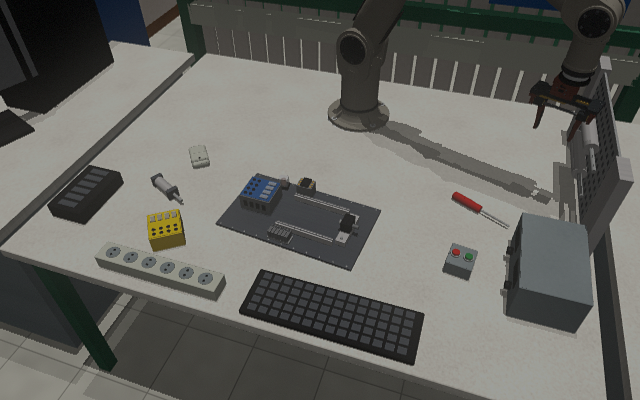

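The top view shows the bay plate spanning columns 237–393 and rows 158–257. The lane runs left (world +y) from about column 335 to the switch at (260,200). The blue module is at (363,213), the terminals at (323,172), the contactor at (320,240) and the relay at (349,244). The yellow decoy sits off the plate at (434,139). The arm is clear of the view.

Run:
```python
from h import *
import pickle
for n in('top','scene'):
    c=pickle.load(open(n+'0.pkl','rb')); im=c['pixels']; hsv=cv2.cvtColor(im,cv2.COLOR_RGB2HSV)
    box=(slice(140,280),slice(220,410)) if n=='top' else (slice(165,275),slice(205,390))
    m0=np.zeros(im.shape[:2],np.uint8); m0[box]=1
    # module blue
    b=((hsv[...,0]>95)&(hsv[...,0]<125)&(hsv[...,1]>110)).astype(np.uint8)*m0
    b=cv2.morphologyEx(b,cv2.MORPH_CLOSE,np.ones((9,9)))
    ct=max(cv2.findContours(b,0,1)[0],key=cv2.contourArea)
    P=ray(c,ct[:,0,:],63)[:,:2].astype(np.float32); q=cv2.minAreaRect(P); print(n,'module',q)
    print(cv2.minAreaRect(ct))
    # plate
    p=((hsv[...,2]<105)|(b>0)).astype(np.uint8)*m0
    p=cv2.morphologyEx(p,cv2.MORPH_CLOSE,np.ones((15,15))); p=cv2.morphologyEx(p,cv2.MORPH_OPEN,np.ones((9,9)))
    ct=max(cv2.findContours(p,0,1)[0],key=cv2.contourArea)
    P=ray(c,ct[:,0,:],8)[:,:2].astype(np.float32); q=cv2.minAreaRect(P); print(n,'plate',q, cv2.boxPoints(q).tolist())
c=pickle.load(open('top0.pkl','rb'));im=c['pixels']
cv2.imwrite('pics/topcrop.png',cv2.resize(im[150:265,230:400,::-1],None,fx=4.7,fy=4.7,interpolation=cv2.INTER_CUBIC))
```

```text
top module ((567.9501953125, -153.98390197753906), (90.11741638183594, 83.3584976196289), 88.90411376953125)
((363.5, 211.0), (30.0, 33.0), 90.0)
top plate ((589.1441040039062, -22.9879150390625), (427.6942443847656, 250.7542724609375), 84.4029541015625) [[443.50787353515625, -223.5872802734375], [693.0665893554688, -248.04373168945312], [734.7803344726562, 177.6114501953125], [485.22161865234375, 202.06790161132812]]
scene module ((568.712646484375, -151.5014190673828), (92.71228790283203, 83.39105987548828), 87.98787689208984)
((259.88238525390625, 188.47059631347656), (34.92512893676758, 19.887920379638672), 14.03624439239502)
scene plate ((573.8098754882812, -19.798614501953125), (434.8103332519531, 298.48236083984375), 84.46428680419922) [[404.29248046875, -221.79312133789062], [701.3828125, -250.58657836914062], [743.3272705078125, 182.19589233398438], [446.2369384765625, 210.98934936523438]]
```

View pics/topcrop.png

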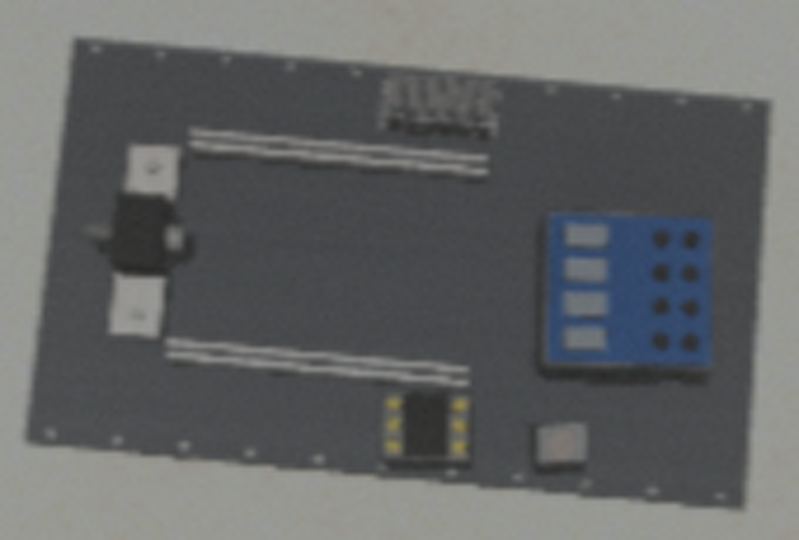

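The crop shows the rails as light line pairs: upper from (190,138) to (488,165), lower from (168,350) to (467,377). The module's blue top runs from (545,212) to (712,365), turned about 3° against the plate. Next I refine the module and rails with sub-pixel masks.

```bash
cat >> h.py <<'E'
O0=np.array([584.8,-67.8]); YAW=np.radians(84.4)
def bay(P,O=None,yaw=None):
    O=O0 if O is None else O; a=YAW if yaw is None else yaw
    u=np.array([np.cos(a),np.sin(a)]); v=np.array([-u[1],u[0]]); d=np.atleast_2d(P)[:,:2]-O
    return np.c_[d@u,d@v]
def module(c,x0,x1,y0,y1,S=6,z=63):
    im=cv2.resize(c['pixels'][y0:y1,x0:x1],None,fx=S,fy=S,interpolation=cv2.INTER_CUBIC).astype(int)
    m=((im[...,2]-im[...,0])>45).astype(np.uint8)
    m=cv2.morphologyEx(m,cv2.MORPH_OPEN,np.ones((9,9)))
    m=cv2.morphologyEx(m,cv2.MORPH_CLOSE,np.ones((61,61)))
    ct=max(cv2.findContours(m,0,1)[0],key=cv2.contourArea)[:,0,:]
    uv=(ct+.5)/S-.5+[x0,y0]
    P=ray(c,uv,z)[:,:2]; b=bay(P)
    lo,hi=b.min(0),b.max(0); mid=(lo+hi)/2; h=(hi-lo)/2
    L=[]  # fit four sides: back, front, right, left
    for ax,s in((0,-1),(0,1),(1,-1),(1,1)):
        k=(s*(b-mid)[:,ax]>h[ax]-9)&(abs((b-mid)[:,1-ax])<h[1-ax]*.75)
        p=np.polyfit(b[k][:,1-ax],b[k][:,ax],1); L.append(p)
    A=lambda f,s:np.linalg.solve([[1,-L[f][0]],[-L[s][0],1]],[L[f][1],L[s][1]])
    C=np.array([A(f,s) for f,s in((0,2),(0,3),(1,3),(1,2))])
    print('centre',C.mean(0).round(1),'yaws',[round(float(q),3) for q in(-L[0][0],-L[1][0],L[2][0],L[3][0])],
      'size',np.linalg.norm(C[2]-C[1]).round(1),np.linalg.norm(C[1]-C[0]).round(1))
    return C
E
python3 - <<'E'
from h import *
import pickle
c=pickle.load(open('top0.pkl','rb')); print('top');module(c,335,390,185,240)
s=pickle.load(open('scene0.pkl','rb')); print('scene');module(s,230,295,165,220)
S=6
for x0,x1,y0,y1 in((262,340,174,192),(258,334,218,236)):
    im=cv2.resize(cv2.cvtColor(c['pixels'],cv2.COLOR_RGB2GRAY)[y0:y1,x0:x1],None,fx=S,fy=S,interpolation=cv2.INTER_CUBIC)
    m=(im>115).astype(np.uint8); m=cv2.morphologyEx(m,cv2.MORPH_CLOSE,np.ones((19,19)))
    n,l,st,_=cv2.connectedComponentsWithStats(m); k=1+np.argmax(st[1:,2])
    yx=np.argwhere(l==k); uv=(yx[:,::-1]+.5)/S-.5+[x0,y0]
    P=ray(c,uv,28)[:,:2].astype(np.float32); q=cv2.minAreaRect(P)
    b=bay(P); print('rail',q,'bay centre',bay(q[0]),b.min(0),b.max(0),'slope',np.polyfit(b[:,0],b[:,1],1))
E
```

```text
top
centre [-87.3   8.7] yaws [0.066, 0.053, 0.07, 0.065] size 90.5 82.7
scene
centre [-83.9   7.7] yaws [0.042, 0.052, 0.074, 0.02] size 88.2 82.4
rail ((658.0697021484375, 14.7518310546875), (176.77255249023438, 11.767376899719238), 84.3729476928711) bay centre [[ 89.30771418 -64.86436811]] [  0.92348658 -70.72079066] [177.69532516 -58.94201905] slope [-3.37389338e-04 -6.47536627e+01]
rail ((530.8822021484375, 28.19516372680664), (178.019775390625, 12.10628604888916), 84.35870361328125) bay centre [[90.27556214 63.02795621]] [ 1.26886696 56.91330741] [179.28133961  69.09621842] slope [-2.60373679e-03  6.32260754e+01]
```

Request:
{"name": "jog_arm", "arguments": {"increments": [[[0.6,-1.7,0],[0,0,-0.03],0.5],[[1.9,-5.1,0],[0,0,-0.08],0.5],[[3.4,-9.4,0],[0,0,-0.14],0.5],[[5.1,-14.1,0],[0,0,-0.21],0.5],[[6.8,-18.8,0],[0,0,-0.28],0.5],[[8.5,-23.5,0],[0,0,-0.35],0.5],[[10.2,-28.2,0],[0,0,-0.42],0.5],[[11.9,-32.9,0],[0,0,-0.49],0.5],[[13.6,-37.6,0],[0,0,-0.56],0.5],[[15.3,-42.3,0],[0,0,-0.63],0.5],[[17.0,-47.0,0],[0,0,-0.7],0.5],[[18.7,-51.6,0],[0,0,-0.77],0.5],[[20.4,-56.3,0],[0,0,-0.84],0.5],[[22.1,-60.9,0],[0,0,-0.91],0.5],[[23.8,-65.5,0],[0,0,-0.98],0.5],[[25.5,-70.1,0],[0,0,-1.05],0.5],[[27.2,-74.7,0],[0,0,-1.12],0.5],[[28.9,-79.4,0],[0,0,-1.19],0.5],[[30.3,-83.3,0],[0,0,-1.25],0.5],[[31.2,-85.8,0],[0,0,-1.287],0.5]]}}

```text
time: 2.1
tcp_pos: [563.4, -235.1, 222.4]
tcp_rot: [0.743, 0.67, -0.001, 0.0]
wrist_force: [0.1, 0.0, 0.4]
opening: 43.8
```

Request:
{"name": "jog_arm", "arguments": {"increments": [[[0,0,-1],[0,0,0],0.5],[[0,0,-4],[0,0,0],0.5],[[0,0,-8],[0,0,0],0.5],[[0,0,-12],[0,0,0],0.5],[[0,0,-15],[0,0,0],0.5],[[0,0,-17],[0,0,0],0.5],[[0,0,-17],[0,0,0],0.5],[[0,0,-17],[0,0,0],0.5]]}}

```text
time: 2.9
tcp_pos: [563.3, -230.9, 52.7]
tcp_rot: [0.741, 0.672, -0.0, -0.0]
wrist_force: [0.3, -0.3, -0.3]
opening: 44.1
```

```bash
sed -i 's/O0=np.array(\[584.8,-67.8\])/O0=np.array([585.7,-67.9])/' h.py
python3 - <<'E'
from h import *
c=snap('scene'); cv2.imwrite('pics/s1.png',cv2.resize(c['pixels'][120:290,190:400,::-1],None,fx=3.5,fy=3.5,interpolation=cv2.INTER_CUBIC))
module(c,230,295,165,220)
s=r.read_state(); print(s['tcp_pos'],s['tcp_rot'],bay(s['tcp_pos']),s['wrist_force'])
E
```

```text
centre [-83.2   8.9] yaws [0.018, 0.078, 0.056, 0.001] size 85.3 82.5
[ 563.94407143 -231.32432756   53.50819506] [7.40704827e-01 6.71830443e-01 3.18634280e-04 3.36771743e-04] [[-164.7673752     5.70467646]] [ 0.12787957  0.36294153 -0.1138224 ]
```

View pics/s1.png

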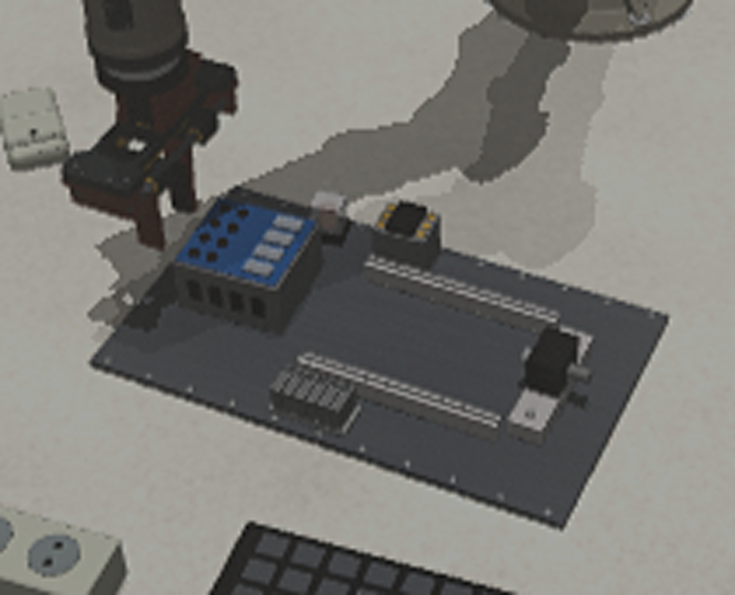

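The crop shows both fingers behind the module's rear face, at (150,235) and (185,195), clear of it and of every bystander. I'll lower to z=20 and make first contact.

Request:
{"name": "jog_arm", "arguments": {"increments": [[[0,0,-1.5],[0,0,0],0.5],[[0,0,-3.0],[0,0,0],0.5],[[0,0,-3.3],[0,0,0],0.5],[[0.05,0.5,-3.3],[0,0,0],0.5],[[0.1,1.0,-3.3],[0,0,0],0.5],[[0.14,1.4,-3.3],[0,0,0],0.5],[[0.18,1.8,-3.3],[0,0,0],0.5],[[0.22,2.2,-3.3],[0,0,0],0.5],[[0.25,2.6,-3.3],[0,0,0],0.5],[[0.29,3.0,-3.3],[0,0,0],0.5],[[0.29,3.0,-3.3],[0,0,0],0.5]]}}

```text
time: 4.05
tcp_pos: [566.8, -201.1, 19.9]
tcp_rot: [0.741, 0.672, 0.0, 0.0]
wrist_force: [0.0, -0.5, 1.1]
opening: 43.7
```

```bash
cat > m.py <<'E'
from h import *
import sys
x0,x1=map(int,sys.argv[1:3])
c=snap('top',sys.argv[3] if len(sys.argv)>3 else None); module(c,x0,x1,175,245)
s=r.read_state(); print('t',s['time'],s['tcp_pos'].round(1),'bay',bay(s['tcp_pos']).round(1),'F',s['wrist_force'].round(1))
E
python3 m.py 320 392 t2.png
```

```text
Traceback (most recent call last):
  File "m.py", line 4, in <module>
    c=snap('top',sys.argv[3] if len(sys.argv)>3 else None); module(c,x0,x1,175,245)
                                                            ~~~~~~^^^^^^^^^^^^^^^^^
  File "h.py", line 34, in module
    p=np.polyfit(b[k][:,1-ax],b[k][:,ax],1); L.append(p)
TypeError: expected non-empty vector for x
```

Run:
```python
import cv2
a=cv2.imread('pics/t2.png')[150:265,230:400]; cv2.imwrite('pics/t2c.png',cv2.resize(a,None,fx=4.5,fy=4.5,interpolation=cv2.INTER_CUBIC))
```

```text
(no output)
```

View pics/t2c.png

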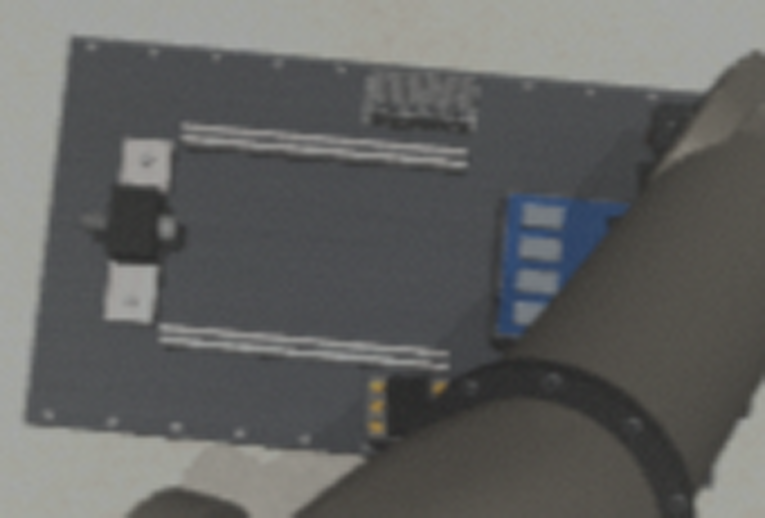

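The top crop shows the arm covering the module's rear-left part. The front edge, about (509,195) to (497,333), and the front-right corner are visible. So I'll measure the front edge from the top view and the full outline from the scene view, with a shadow-proof colour ratio.

```bash
cat > m.py <<'E'
from h import *
import sys
def edges(c,x0,x1,y0,y1,S=6,z=63):
    im=cv2.resize(c['pixels'][y0:y1,x0:x1],None,fx=S,fy=S,interpolation=cv2.INTER_CUBIC).astype(float)
    m=(((im[...,2]-im[...,0])/np.maximum(im[...,2],30))>.33).astype(np.uint8)
    m=cv2.morphologyEx(m,cv2.MORPH_OPEN,np.ones((9,9))); m=cv2.morphologyEx(m,cv2.MORPH_CLOSE,np.ones((61,61)))
    ct=max(cv2.findContours(m,0,1)[0],key=cv2.contourArea)[:,0,:]
    b=bay(ray(c,(ct+.5)/S-.5+[x0,y0],z)); lo,hi=b.min(0),b.max(0); print(' extent',lo.round(1),hi.round(1))
    for nm,ax,s in(('back',0,-1),('front',0,1),('right',1,-1),('left',1,1)):
        e=b[:,ax]*s; k=(e>e.max()-6)
        o=b[k][:,1-ax]; a0,a1=o.min(),o.max(); k&=(b[:,1-ax]>a0+8)&(b[:,1-ax]<a1-8)
        if k.sum()<20: continue
        p=np.polyfit(b[k][:,1-ax],b[k][:,ax],1)
        print(' ',nm,'span',(a0.round(1),a1.round(1)),'at ends',np.polyval(p,[a0,a1]).round(1),'yaw',round(float(p[0]*(-1 if ax==0 else 1)),3))
x0,x1,X0,X1=map(int,sys.argv[1:5])
s=r.read_state(); print('t',s['time'],s['tcp_pos'].round(1),'bay',bay(s['tcp_pos']).round(1),'F',s['wrist_force'].round(1))
for n,a in(('top',(x0,x1,175,245)),('scene',(X0,X1,165,235))):
    print(n); c=snap(n,f"{n}_{s['time']:.2f}.png"); edges(c,*a)
E
python3 m.py 320 392 225 305
```

```text
t 4.1 [ 566.8 -201.1   19.8] bay [[-134.4    5.8]] F [-0.5 -1.   0.4]
top
 extent [-97.6 -36.6] [-26.2  49.1]
  front span (np.float64(-36.3), np.float64(49.1)) at ends [-27.  -26.9] yaw -0.001
  right span (np.float64(-97.6), np.float64(-26.5)) at ends [-35.6 -36.5] yaw -0.012
scene
 extent [-117.2  -38. ] [-24.3  49.9]
  back span (np.float64(-35.2), np.float64(33.8)) at ends [-112.8 -114.5] yaw 0.025
  front span (np.float64(-37.3), np.float64(48.8)) at ends [-24.5 -24.8] yaw 0.004
  right span (np.float64(-116.1), np.float64(-24.4)) at ends [-35.8 -37.7] yaw -0.021
  left span (np.float64(-88.4), np.float64(-25.0)) at ends [49.2 45.3] yaw -0.061
```

The module is now squared up (yaw ≈ 0), about 6 mm left of centre, with its front about 22 mm before the mouth. I'll push 60 mm with a 6 mm drift to the right.

Request:
{"name": "jog_arm", "arguments": {"increments": [[[0.08,0.4,0],[0,0,0],0.5],[[0.16,0.8,0],[0,0,0],0.5],[[0.24,1.2,0],[0,0,0],0.5],[[0.32,1.6,0],[0,0,0],0.5],[[0.4,2.0,0],[0,0,0],0.5],[[0.48,2.4,0],[0,0,0],0.5],[[0.56,2.8,0],[0,0,0],0.5],[[0.64,3.2,0],[0,0,0],0.5],[[0.72,3.6,0],[0,0,0],0.5],[[0.8,4.0,0],[0,0,0],0.5],[[0.88,4.4,0],[0,0,0],0.5],[[0.96,4.8,0],[0,0,0],0.5],[[1.04,5.2,0],[0,0,0],0.5],[[1.12,5.6,0],[0,0,0],0.5],[[1.18,5.9,0],[0,0,0],0.5]]}}

```text
time: 5.7
tcp_pos: [578.3, -142.2, 19.7]
tcp_rot: [0.741, 0.672, 0.0, -0.0]
wrist_force: [-0.3, -2.8, 0.4]
opening: 43.6
```

```bash
python3 m.py 295 372 240 320
```

```text
t 5.7 [ 578.3 -142.2   19.7] bay [[-74.7   0.1]] F [-0.3 -2.8  0.4]
top
 extent [-21.9 -42.6] [33.3 41.7]
  front span (np.float64(-42.1), np.float64(41.7)) at ends [32.3 32.7] yaw -0.004
  right span (np.float64(-21.9), np.float64(32.2)) at ends [-41.9 -42.2] yaw -0.006
scene
 extent [-57.2 -43.9] [36.  44.9]
  back span (np.float64(-41.4), np.float64(26.9)) at ends [-54.9 -53.8] yaw -0.016
  front span (np.float64(-43.1), np.float64(44.9)) at ends [35.6 35.4] yaw 0.003
  right span (np.float64(-55.4), np.float64(35.7)) at ends [-41.8 -43.6] yaw -0.02
  left span (np.float64(-44.3), np.float64(35.1)) at ends [42.3 41.9] yaw -0.006
```

Centred (y≈0, yaw≈0) inside the mouth. Now straight ahead 120 mm.

Request:
{"name": "jog_arm", "arguments": {"increments": [[[0.06,0.6,0],[0,0,0],0.5],[[0.12,1.2,0],[0,0,0],0.5],[[0.18,1.8,0],[0,0,0],0.5],[[0.23,2.4,0],[0,0,0],0.5],[[0.29,3.0,0],[0,0,0],0.5],[[0.35,3.6,0],[0,0,0],0.5],[[0.41,4.2,0],[0,0,0],0.5],[[0.47,4.8,0],[0,0,0],0.5],[[0.53,5.4,0],[0,0,0],0.5],[[0.59,6.0,0],[0,0,0],0.5],[[0.65,6.6,0],[0,0,0],0.5],[[0.7,7.2,0],[0,0,0],0.5],[[0.76,7.8,0],[0,0,0],0.5],[[0.82,8.4,0],[0,0,0],0.5],[[0.88,9.0,0],[0,0,0],0.5],[[0.94,9.6,0],[0,0,0],0.5],[[1.0,10.2,0],[0,0,0],0.5],[[1.06,10.8,0],[0,0,0],0.5],[[1.12,11.4,0],[0,0,0],0.5],[[1.17,11.9,0],[0,0,0],0.5]]}}

```text
time: 7.8
tcp_pos: [589.9, -23.0, 19.6]
tcp_rot: [0.741, 0.672, -0.0, -0.0]
wrist_force: [-0.5, -2.7, 1.2]
opening: 43.9
```

```bash
python3 m.py 252 330 275 350
```

```text
t 7.8 [589.9 -23.   19.6] bay [[45.1  0.2]] F [-0.5 -2.7  1.2]
top
 extent [127.2 -42.7] [153.    3.9]
  front span (np.float64(-42.3), np.float64(3.9)) at ends [151.9 152.6] yaw -0.015
  right span (np.float64(127.2), np.float64(152.5)) at ends [-42.  -42.9] yaw -0.035
scene
 extent [ 62.  -43.8] [155.9  45.1]
  back span (np.float64(-42.5), np.float64(35.4)) at ends [63.6 63.1] yaw 0.007
  front span (np.float64(-42.7), np.float64(44.0)) at ends [155.5 155.6] yaw -0.0
  right span (np.float64(63.9), np.float64(155.9)) at ends [-41.9 -43.6] yaw -0.019
  left span (np.float64(75.7), np.float64(155.1)) at ends [44.  41.8] yaw -0.027
```

Straight and centred, about 28 mm left. I'll approach slower and watch the force.

Request:
{"name": "jog_arm", "arguments": {"increments": [[[0.03,0.3,0],[0,0,0],0.5],[[0.06,0.6,0],[0,0,0],0.5],[[0.09,0.9,0],[0,0,0],0.5],[[0.12,1.2,0],[0,0,0],0.5],[[0.15,1.5,0],[0,0,0],0.5],[[0.18,1.8,0],[0,0,0],0.5],[[0.2,2.0,0],[0,0,0],0.5],[[0.22,2.2,0],[0,0,0],0.5],[[0.23,2.35,0],[0,0,0],0.5],[[0.24,2.45,0],[0,0,0],0.5]]}}

```text
time: 8.9
tcp_pos: [592.2, 0.9, 19.6]
tcp_rot: [0.741, 0.672, -0.0, -0.0]
wrist_force: [-0.8, -4.0, -2.0]
opening: 43.4
```

Request:
{"name": "jog_arm", "arguments": {"increments": [[[0.01,0.1,0],[0,0,0],0.5],[[0.02,0.2,0],[0,0,0],0.5]]}}

```text
time: 9.1
tcp_pos: [592.4, 2.9, 19.6]
tcp_rot: [0.741, 0.672, -0.0, -0.0]
wrist_force: [-0.8, -1.9, -1.6]
opening: 44.0
```

```bash
python3 m.py 240 330 280 360
```

```text
t 9.1 [592.4   2.9  19.6] bay [[71.2  0.3]] F [-0.8 -1.9 -1.6]
top
 extent [161.2 -42.7] [178.3  -7.7]
  front span (np.float64(-42.3), np.float64(-7.7)) at ends [177.2 178.4] yaw -0.035
scene
 extent [ 87.5 -43.8] [181.5  44.6]
  back span (np.float64(-42.1), np.float64(41.4)) at ends [88.9 88.2] yaw 0.009
  front span (np.float64(-43.1), np.float64(44.4)) at ends [181.1 180.8] yaw 0.003
  right span (np.float64(89.5), np.float64(181.1)) at ends [-42.9 -43. ] yaw -0.001
  left span (np.float64(88.6), np.float64(181.0)) at ends [42.9 41.8] yaw -0.011
```

Not at the stop yet (force still only about 4 N). I'll continue in 1 mm steps until the force rises.

Request:
{"name": "jog_arm", "arguments": {"increments": [[[0.01,0.1,0],[0,0,0],0.5],[[0.02,0.2,0],[0,0,0],0.5]]}}

```text
time: 9.4
tcp_pos: [592.6, 4.9, 19.6]
tcp_rot: [0.741, 0.672, -0.0, -0.0]
wrist_force: [-0.7, -2.5, -2.1]
opening: 44.1
```

Request:
{"name": "jog_arm", "arguments": {"increments": [[[0.005,0.05,0],[0,0,0],0.5],[[0.01,0.1,0],[0,0,0],0.5],[[0.01,0.1,0],[0,0,0],0.5]]}}

```text
time: 9.7
tcp_pos: [592.7, 6.1, 19.6]
tcp_rot: [0.741, 0.672, 0.0, -0.0]
wrist_force: [-0.3, -1.9, -2.7]
opening: 44.1
```

Request:
{"name": "jog_arm", "arguments": {"increments": [[[0.005,0.05,0],[0,0,0],0.5],[[0.01,0.1,0],[0,0,0],0.5],[[0.01,0.1,0],[0,0,0],0.5]]}}

```text
time: 10.0
tcp_pos: [592.7, 6.2, 19.6]
tcp_rot: [0.741, 0.671, -0.0, 0.0]
wrist_force: [-0.7, -4.9, -1.5]
opening: 44.2
```

Request:
{"name": "jog_arm", "arguments": {"increments": [[[0.005,0.05,0],[0,0,0],0.5],[[0.01,0.1,0],[0,0,0],0.5],[[0.01,0.1,0],[0,0,0],0.5]]}}

```text
time: 10.3
tcp_pos: [592.6, 6.2, 19.6]
tcp_rot: [0.741, 0.671, -0.001, 0.001]
wrist_force: [-1.7, -6.7, -1.6]
opening: 43.9
```

```bash
python3 m.py 240 330 280 360
python3 - <<'E'
import cv2,glob,os
f=max(glob.glob('pics/scene_*'),key=os.path.getmtime); g=max(glob.glob('pics/top_*'),key=os.path.getmtime)
a=cv2.imread(f)[150:270,260:390]; cv2.imwrite('pics/end1.png',cv2.resize(a,None,fx=5,fy=5,interpolation=cv2.INTER_CUBIC))
E
```

```text
t 10.3 [592.6   6.2  19.6] bay [[74.4  0.3]] F [-1.7 -6.7 -1.6]
top
 extent [166.3 -42.7] [181.3 -10.2]
  front span (np.float64(-42.5), np.float64(-10.2)) at ends [180.9 181.1] yaw -0.007
scene
 extent [ 90.1 -43.8] [184.5  44.8]
  back span (np.float64(-42.9), np.float64(42.4)) at ends [90.8 93. ] yaw -0.026
  front span (np.float64(-43.3), np.float64(44.8)) at ends [183.9 183.9] yaw -0.0
  right span (np.float64(92.2), np.float64(184.5)) at ends [-42.7 -43.1] yaw -0.005
  left span (np.float64(90.8), np.float64(183.7)) at ends [42.9 42.4] yaw -0.006
```

View pics/end1.png

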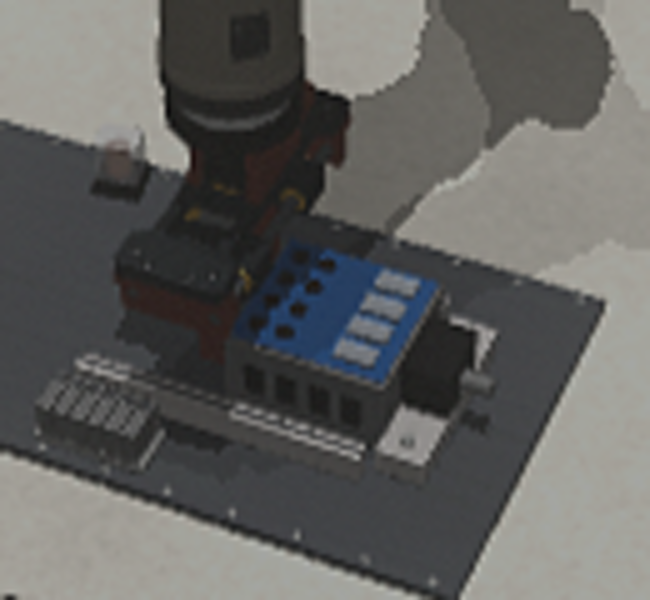

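The crop shows the module flat and its front face against the switch at about (405,375). It sits inside the rails with an even gap. The TCP has stopped at bay x 74.4 while the force rises, so this is a hard stop. I'll press slightly more to be sure it is seated, then retract.

Request:
{"name": "jog_arm", "arguments": {"increments": [[[0.01,0.1,0],[0,0,0],0.5],[[0.02,0.2,0],[0,0,0],0.5],[[0.02,0.2,0],[0,0,0],0.5],[[0.02,0.2,0],[0,0,0],0.5]]}}

```text
time: 10.8
tcp_pos: [592.6, 6.2, 19.7]
tcp_rot: [0.742, 0.671, -0.001, 0.001]
wrist_force: [-2.6, -11.5, -0.9]
opening: 44.1
```

Request:
{"name": "jog_arm", "arguments": {"increments": [[[-0.02,-0.2,0],[0,0,0],0.5],[[-0.04,-0.4,0],[0,0,0],0.5],[[-0.08,-0.8,0],[0,0,0],0.5],[[-0.15,-1.5,0],[0,0,0],0.5],[[-0.25,-2.5,0],[0,0,0],0.5],[[-0.35,-3.5,0],[0,0,0],0.5],[[-0.4,-4.0,0.3],[0,0,0],0.5],[[-0.4,-4.0,2.0],[0,0,0],0.5],[[-0.4,-4.0,5.0],[0,0,0],0.5],[[-0.4,-4.0,9.0],[0,0,0],0.5],[[-0.6,-6.0,13.0],[0,0,0],0.5],[[-1.0,-10.0,16.0],[0,0,0],0.5],[[-1.4,-14.0,18.0],[0,0,0],0.5],[[-1.8,-18.0,19.0],[0,0,0],0.5],[[-2.2,-22.0,20.0],[0,0,0],0.5],[[-2.6,-26.0,20.0],[0,0,0],0.5],[[-2.9,-29.0,20.0],[0,0,0],0.5],[[-3.0,-30.0,20.0],[0,0,0],0.5],[[-3.0,-30.0,20.0],[0,0,0],0.5]]}}

```text
time: 12.7
tcp_pos: [562.7, -291.3, 220.5]
tcp_rot: [0.742, 0.671, 0.0, 0.0]
wrist_force: [-1.0, 0.7, 0.2]
opening: 44.2
```

```bash
python3 m.py 240 330 280 360
python3 - <<'E'
import cv2,glob,os
f=max(glob.glob('pics/top_*'),key=os.path.getmtime)
a=cv2.imread(f)[150:265,230:400]; cv2.imwrite('pics/end2.png',cv2.resize(a,None,fx=4.5,fy=4.5,interpolation=cv2.INTER_CUBIC))
f=max(glob.glob('pics/scene_*'),key=os.path.getmtime)
a=cv2.imread(f)[150:280,210:390]; cv2.imwrite('pics/end3.png',cv2.resize(a,None,fx=4,fy=4,interpolation=cv2.INTER_CUBIC))
E
```

```text
t 12.7 [ 562.7 -291.3  220.5] bay [[-224.5    1. ]] F [-1.   0.7  0.2]
top
 extent [ 87.1 -43. ] [182.7  44. ]
  back span (np.float64(-41.9), np.float64(43.2)) at ends [88.1 87.8] yaw 0.004
  front span (np.float64(-42.4), np.float64(43.2)) at ends [181.  182.1] yaw -0.013
  right span (np.float64(88.6), np.float64(181.0)) at ends [-42.2 -42. ] yaw 0.003
  left span (np.float64(87.6), np.float64(180.9)) at ends [43.4 43.1] yaw -0.003
scene
 extent [ 89.1 -43.6] [184.3  44.5]
  back span (np.float64(-43.5), np.float64(43.7)) at ends [89.4 90.3] yaw -0.01
  front span (np.float64(-43.3), np.float64(44.3)) at ends [183.9 183.8] yaw 0.001
  right span (np.float64(89.1), np.float64(184.3)) at ends [-43.  -42.8] yaw 0.003
  left span (np.float64(89.8), np.float64(183.7)) at ends [44.2 41. ] yaw -0.034
```

View pics/end2.png

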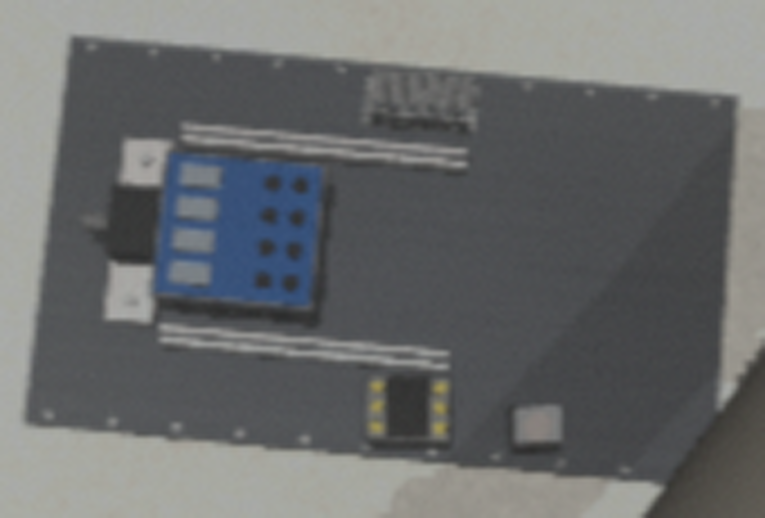

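View pics/end3.png

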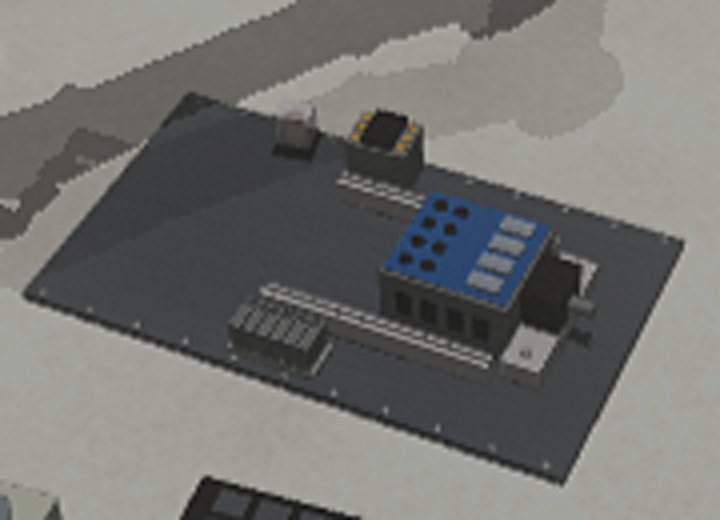

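Both crops show the module flat and flush against the black switch: edge at column 158 in the top crop, (530,300) in the scene crop. The gaps to the rails are even and the bystanders are unmoved. The measured centre is at bay x ≈ 134.8, and it should be 135. Handing in.

```bash
python3 -c "
from rig import r
print(r.sign_off())"
```

```text
the job is handed in; nothing more can be done
None
```

I pushed the relay module down the lane with two half-open fingers on its rear face until it was home against the stop. I then backed the gripper off and handed the job in at about 12.7 s.

- **Seating:** the gripper stopped dead at the end while the push force rose to about 12 N, so the module met a hard stop. After I let go, the top view put its centre at bay x ≈ 134.8 mm, where fully home is 135 mm.
- **Clearance:** it ended about 0.5 mm off the centre line and turned less than 0.01 rad. That leaves roughly 11 mm to each rail.
- **Surroundings:** the module was flat, and the relay, contactor and terminals on the plate looked unmoved. I did not re-check the parts on the table, but the arm stayed well above them.
- **Disagreement:** the scene camera read about 2 mm further down the lane than the top camera, which is about the stated calibration error.
- **Plunger:** I did not see it directly, because the module hides it. I take it as pushed in because the module's front is flush with the switch face.

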